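# Take down the scrap tote and clear the offcuts

## Robot

A 7-joint arm with a two-finger parallel gripper is mounted at the origin on a cart in front of the work surface, level with it; the furniture and walls round the work are solid. World frame = base frame: x ahead of the robot, y to its left, z up, the work surface at z = 0. Lengths are in mm, angles in rad, forces in N, time in s.
With the tool pointing down it reaches from about 400 to 875 mm from the base axis. Payload 4.4 kg.
Tool frame: the origin (TCP) lies midway between the tips of the shut fingers; the grasp point (between the pads) lies 19 mm behind it; z points along the fingers, y is the line along which they close (so a half turn about z gives the same grasp; the last joint's range is limited). The gripper opens to 85 mm and grips with 20 to 120 N. Pads are 22 mm wide; open, the fingers measure 114 mm over their backs; the gripper's body (76 mm by 85 mm) begins 54 mm behind the grasp point. The pads swing forward as they close: fully open they stand 13 mm farther back than shut.
Start: joints at [1.039, 0.628, 0.038, 1.517, -0.027, 0.996, -0.02], TCP at [291.968, -580.752, 231.313] pointing down, gripper open.
Joint ranges: [-3.06, 3.06], [-0.37, 2.12], [-1.25, 1.32], [0.18, 2.47], [-1.1, 4.24], [0.23, 1.98], [-2.94, 2.94]. Speed limits (rad/s): [2.57, 2.57, 3.14, 3.14, 3.14, 3.14, 3.14].

## Interface

Orientations are given as [roll, pitch, yaw] about the fixed x, y, z axes, in that order (R = Rz(yaw) Ry(pitch) Rx(roll)).
In Python, from cell import readout, optics, order gives the robot as it stands.
- The arm moves only by the shell command python3 -m jog 'ROWS'. ROWS is a JSON object of lists of equal length, an entry for each row: "claw": the opening, from 0 (shut) to 1 (fully open); "xyz": the shift along the tool's x, y, z each as a share of 0.1 m, from -1 to 1, a list of three; "twist": the turn, a rotation vector about the tool's x, y, z each as a share of 180 degrees, from -1 to 1, a list of three. A call has 1 to 12 rows; each row shifts and turns the commanded pose from where the row before left it, along the tool's axes as they then stand; what a row does not reach is not made up. A row lasts 1/8 s, in which the tool goes at most 62.5 mm and 10.7 degrees, less where a joint would pass 70% of its speed; a pose out of reach is approached as far as the arm can. A call with a number of a shift or a turn outside -1 to 1 is refused whole. A call with a gripper value outside its range is refused whole. The fingers move at their own pace and stop on an object; the grip force is fixed at half the most. Time passes only in rows, so rows that do not move let the fingers close. It gives the time, the measured TCP pose, the force, the opening and the grip force at its end, in the units of the state.
- readout.read_state(): the state, without advancing time (a new reading comes with each control period).
- optics.get_image(name): name is "side" or "top" or "wrist"; returns a dict with "color" (420x560x3 uint8, red, green, blue), "fovy" (degrees; the focal length in pixels is half the picture's height over the tangent of half this angle, whatever the lens; pixels are square), "cx", "cy" (the principal point, pixels), "view" (4x4, takes a point from world to camera coordinates). Camera axes: x right, y up, looking along -z (the intrinsics and any distortion apply to the point x, -y, -z); pixel columns grow to the right and rows downward; lengths in mm; the calibration is good to about 2 mm. A picture is of the moment at which its call begins. There is no depth.
- order.finish_job(): hands the job in; it is judged then, once.
Trained networks look in the newest picture that a camera, given by its name, has taken for a name from the list of things; names that differ only in an ending like _2 or _b are one class to them, and where a whole thing is asked for, a point or a joint stands for the part that bears it (a point fixed in the world has none). Each returns a list of dicts, best first, with "score" (0 to 1); they miss things now and then, are a little off and sometimes report something else, mostly with a low value. They report only what shows in the picture. A call takes as long as a camera call.
- optics.boxes_of(camera, label): "rect" ([left, top, width, height] in pixels, round what is visible of it).
The state is a dict: "clock": time; "qpos": joint angles; "qd": joint speeds; "tau": joint torques, N m; "eef_pos": TCP position; "tool_rot": TCP orientation; "force": force on the tool from outside, world axes, zero at the start; "torque": the same for the moment, N m; "width": finger opening in mm; "gripper_force": force on a finger pad.
Only numpy, scipy, OpenCV 4.12 (cv2) and the standard library are available. Lean on these libraries where they do the work, as an engineer would, in place of code of your own. Each camera call takes 0.05 s, during which the arm holds its last target. There are 200 camera calls.

## Task

Take the wooden tote down from the hook stand, lifting its handle past the upturned hook tips before drawing it away, without wrenching it, and stand it gently upright on the open bench top clear of the hooks. Then drop the two loose wooden offcuts (the flat dark one and the thick pale one) into the tote, and leave the sanding block where it lies.

Things in the scene. Friction and masses are not known exactly. Their poses are not given: they have to be found in the camera images.
- hook_stand: Plywood stand fixed to the bench: base plate 85 x 150 x 12 mm, upright board 18 x 150 mm, top 207 mm high. Two round steel hooks, 10 mm thick, at y = -45 and +45 mm, run level from the board along the stand's -x (the way to draw the tote out), upper side 192 mm above the bench; their tips, 155 mm out, turn straight up to 224 mm. Origin: under the board, at bench height; z up.
- hook_seat (a point): Point midway between the two hooks, level with their upper side (192 mm above the bench), 125 mm out from the board's middle: about where the tote's handle rests at the start. Axes as the stand's. The upturned tips are 30 mm farther out and rise 32 mm above this point. The bench top out in front of the hooks (x 0.32 to 0.52, y -0.32 to -0.12 m) is open.
- tote: Open wooden box 185 (x) x 150 (y) x 50 mm, inside 173 x 126, floor 6 mm; end boards at y = +-69 mm rise to 156 mm and carry a dowel handle. About 0.45 kg, balanced under the handle. Hangs by the handle across both hooks, underside 60 mm above the bench. Must rise over 32 mm to pass the tips; over 70 mm its rear wall hits the hooks from below. Origin: middle of underside; z up.
- tote_handle (a point): Middle of the tote's handle, on its axis: a round wooden dowel 16 mm thick, 126 mm free length along the tote's y, 140 mm above the tote's underside. The space between the two hooks (80 mm clear) is where to grip it from above.
- flat_offcut: Dark wooden offcut with mitred ends lying flat on the bench, 40 mm wide (its x), 60 mm long (its y), 19 mm high. Origin: middle of its underside.
- thick_offcut: Pale wooden offcut (to the right of the stand, like the other) with mitred ends lying flat on the bench, 44 mm wide (its x), 64 mm long (its y), 30 mm high. Origin: middle of its underside.
- sanding_block: Black rubber sanding block, 64 x 108 x 37 mm, lying on the bench to the right; not part of the job. Origin: middle of its underside.

How it is judged (in metres and radians):
On the way, in this order (a step that is already met when the one before it is completed fails the run):
1. the tote is off the hooks, its handle out beyond the upturned tips, still upright and held by the gripper (x of tote_handle in the frame of hook_seat below -0.052 m and contact force between the fingers and tote above 1 N and height (world z) of tote above 0.02 m and angle between tote's own z axis and vertical below 0.5 rad), for 0.1 s.
2. the tote stands upright on the bench clear of the hooks, released, with both offcuts still outside it (height (world z) of tote between -0.006 and 0.006 m and angle between tote's own z axis and vertical below 0.05 rad and horizontal distance between tote_handle and hook_seat above 0.06 m and contact force between the fingers and tote below 0.1 N and horizontal distance between tote and flat_offcut above 0.09 m and horizontal distance between tote and thick_offcut above 0.09 m), for 0.2 s.
At the end, for the whole second after the job is handed in: The tote stands upright on the bench top (underside within 6 mm of it, tilt under 0.05 rad), its handle more than 60 mm to the side of the hook seat; both offcuts lie inside the tote (origins within its walls and no higher than 75 mm over its underside), and all three are at rest (height (world z) of tote between -0.006 and 0.006 m and angle between tote's own z axis and vertical below 0.05 rad and horizontal distance between tote_handle and hook_seat above 0.06 m and linear speed of each of tote, flat_offcut, thick_offcut below 0.02 m/s and x of flat_offcut in the frame of tote between -0.088 and 0.088 m and y of flat_offcut in the frame of tote between -0.066 and 0.066 m and z of flat_offcut in the frame of tote between 0 and 0.075 m and x of thick_offcut in the frame of tote between -0.088 and 0.088 m and y of thick_offcut in the frame of tote between -0.066 and 0.066 m and z of thick_offcut in the frame of tote between 0 and 0.075 m); the robot touches nothing.
It fails at once if the tote is wrenched against the hook stand (more than 30 N) (contact force between tote and hook_stand above 30 N).
It fails at once if the tote is dropped or knocked (faster than 0.5 m/s while not held) (linear speed of tote above 0.5 m/s and contact force between the fingers and tote below 0.1 N).
It fails at once if the tote is tipped by more than 0.6 rad (angle between tote's own z axis and vertical above 0.6 rad).
It fails at once if the sanding block is moved by more than 30 mm (distance of sanding_block from where it was at the start of the episode above 0.03 m).
It also fails if it takes over 72 s, if anything falls off the work surface, if the arm or the gripper's body presses on something with over 40 N, if the wrist force passes 120 N, or if a joint passes its speed limit or range.

## Working session

There is one attempt and no reset: what is moved stays moved. The work goes in short steps, Python scripts to look and compute and a shell command to move; the robot and the scene stay as the last step left them, time stands still between calls to the robot, and variables do not carry over. Pictures are saved under pics/ and viewed, at most 10 in all, crops included, and the job is handed in when it is done.

```bash
mkdir -p pics
cat > h.py <<'E'
import numpy as np, cv2
from cell import readout, optics, order
def snap(c,name=None):
    im=optics.get_image(c)
    if name: cv2.imwrite(f'pics/{name}.png',im['color'][:,:,::-1])
    return im
def ray(im,u,v):
    f=210/np.tan(np.radians(im['fovy'])/2)
    d=np.array([(u-im['cx'])/f,-(v-im['cy'])/f,-1.]); V=np.array(im['view'])
    R,t=V[:3,:3],V[:3,3]
    return -R.T@t, R.T@d
def onz(im,u,v,z):
    o,d=ray(im,u,v); return o+d*(z-o[2])/d[2]
def proj(im,p):
    f=210/np.tan(np.radians(im['fovy'])/2); V=np.array(im['view'])
    q=V[:3,:3]@np.array(p)+V[:3,3]; return im['cx']+f*q[0]/-q[2], im['cy']-f*q[1]/-q[2]
E
python3 - <<'E'
from h import *
s=readout.read_state(); print(s['eef_pos'],s['tool_rot'],s['clock'],s['width'],[k for k in optics.get_image('top')])
for c in ['top','side']:
    im=snap(c,c+'0'); print(c,im['fovy'],im['cx'],im['cy'],np.round(ray(im,280,210)[0]))
    for l in ['hook_stand','tote','tote_handle','flat_offcut','thick_offcut','sanding_block']:
        print(l,[(np.round(b['rect']),round(b['score'],2)) for b in optics.boxes_of(c,l)[:2]])
E
```

```text
[ 291.69469842 -580.18660252  230.39150686] [-3.13971964e+00  1.51794929e-05  4.65778522e-01] 0.0 85.18537971610769 ['color', 'fovy', 'cx', 'cy', 'view']
top 48.99654130595832 277.4143225849196 207.27009635841267 [ 430. -395. 1061.]
hook_stand [(array([163., 122.,  89.,  89.]), 0.68)]
tote [(array([158., 155.,  88.,  88.]), 0.65), (array([284., 170.,  25.,  27.]), 0.57)]
tote_handle [(array([162., 153.,  84.,  90.]), 0.61)]
flat_offcut [(array([286., 224.,  26.,  21.]), 0.65)]
thick_offcut [(array([283., 171.,  29.,  22.]), 0.93)]
sanding_block [(array([333., 234.,  36.,  46.]), 0.61), (array([160., 120.,  89.,  91.]), 0.27)]
side 57.51804869374586 281.1655344492814 208.57318372215997 [778.  60. 829.]
hook_stand [(array([231., 218., 110., 142.]), 0.72)]
tote [(array([254., 216., 107., 116.]), 0.93), (array([228., 222., 112., 135.]), 0.58)]
tote_handle [(array([259., 218., 108., 116.]), 0.95)]
flat_offcut [(array([284., 212.,  13.,   9.]), 0.57), (array([256., 214., 106., 117.]), 0.31)]
thick_offcut [(array([243., 224.,  18.,  29.]), 0.68)]
sanding_block [(array([264., 166.,  38.,  42.]), 0.86), (array([228., 222., 112., 137.]), 0.58)]
```

View pics/top0.png

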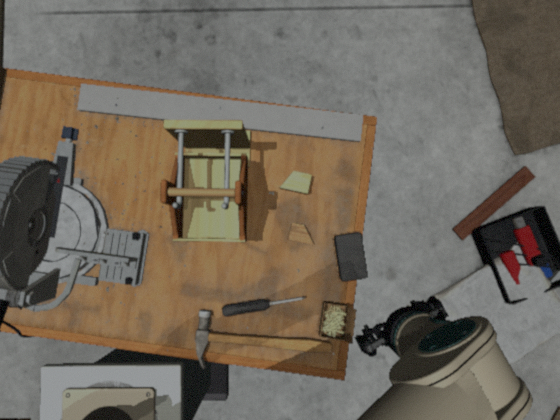

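View pics/side0.png

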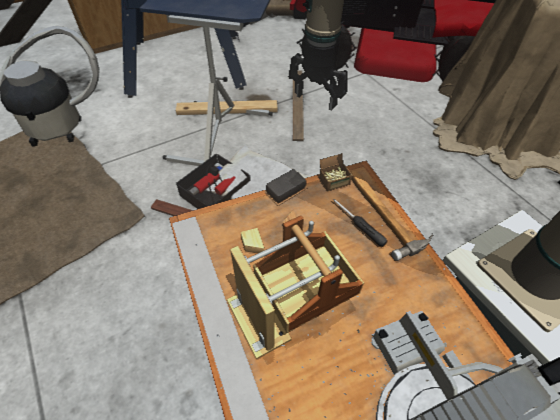

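The top view shows the tote hanging (158–246, 120–242), with hooks running down the image and tips at about (180,205) and (224,205). The thick offcut is at (297,182), the flat one at (300,233) and the sanding block at (351,257). I'll zoom in for precise pixels.

Run:
```python
from h import *
im=snap('top'); c=im['color'][110:290,150:380,::-1]
cv2.imwrite('pics/topz.png',cv2.resize(c[:150,:200],None,fx=4,fy=4,interpolation=cv2.INTER_CUBIC))
s=snap('side'); c=s['color'][155:305,200:400,::-1]
cv2.imwrite('pics/sidez.png',cv2.resize(c,None,fx=4,fy=4,interpolation=cv2.INTER_CUBIC))
```

```text
(no output)
```

View pics/topz.png

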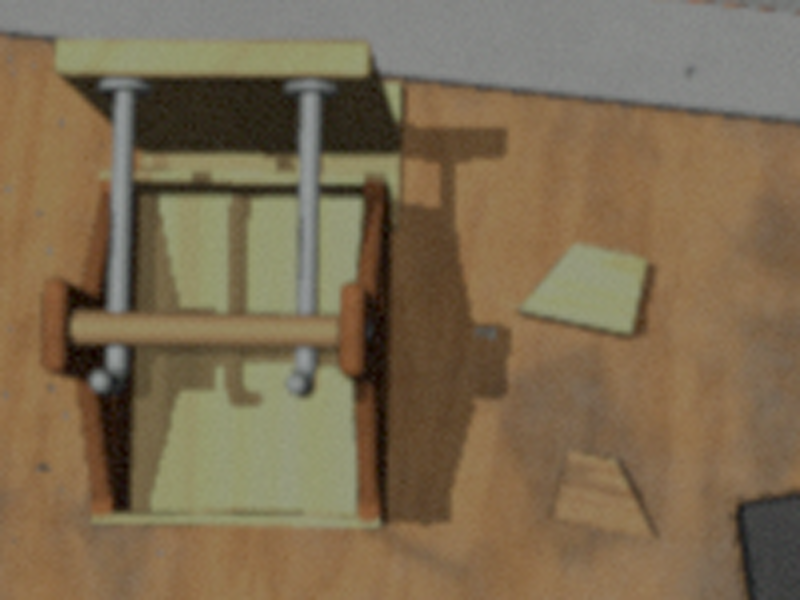

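View pics/sidez.png

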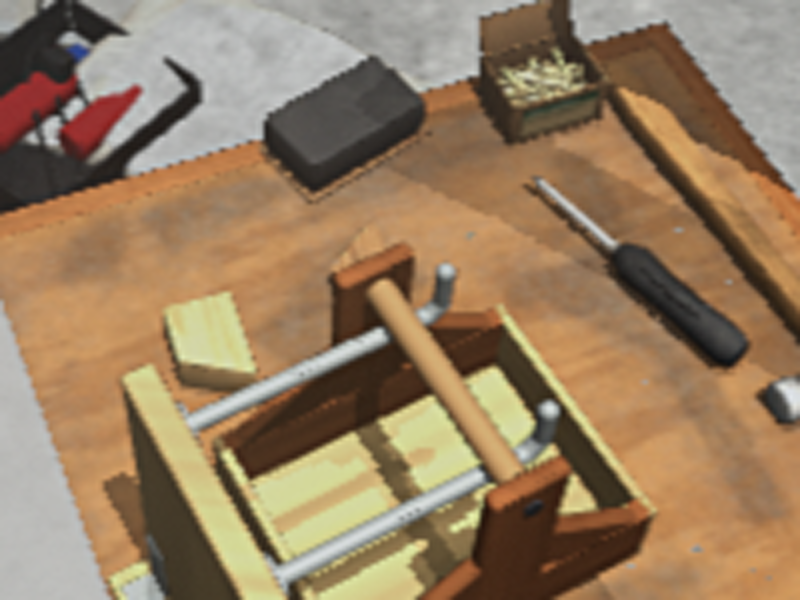

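topz shows the handle from (70,328) to (345,330), tips at (100,381) and (299,383), and the two mitred trapezoid offcuts. The side crop agrees with this.

Run:
```python
from h import *
im=snap('top'); sd=snap('side')
def P(X,Y,z): return onz(im,150+X/4-.375,110+Y/4-.375,z)
def show(n,pts,z):
    q=[P(*p,z) for p in pts]; print(n,[np.round(a[:2]) .tolist() for a in q],'mean',np.round(np.mean(q,0)[:2],1)); return q
h=show('handle',[(70,328),(345,330)],200)
show('hookL',[(123,90),(117,370)],192);show('hookR',[(309,90),(305,370)],192)
show('tips',[(100,381),(299,383)],224)
show('board',[(57,40),(370,40),(370,77),(57,77)],207)
t=show('thick',[(577,243),(648,260),(632,335),(517,310)],30)
f=show('flat',[(570,452),(618,460),(657,537),(553,517)],19)
show('sand',[(740,508)],37)
for n,p in [('h0',h[0]),('h1',h[1])]+[('t',x) for x in t]+[('f',x) for x in f]:
    u,v=proj(sd,p); print(n,round((u-200)*4),round((v-155)*4))
def S(X,Y,z): return np.round(onz(sd,200+X/4-.375,155+Y/4-.375,z))
print('side handle',S(382,290,200),S(508,475,200),'thick',S(165,312,30),S(232,293,30),S(255,370,30),S(182,382,30))
```

```text
handle [[521.0, -179.0], [518.0, -308.0]] mean [ 519.2 -243.7]
hookL [[635.0, -202.0], [501.0, -199.0]] mean [ 568.3 -200.6]
hookR [[634.0, -291.0], [500.0, -289.0]] mean [ 567.1 -289.8]
tips [[494.0, -199.0], [491.0, -290.0]] mean [ 492.5 -244.2]
board [[656.0, -174.0], [654.0, -322.0], [636.0, -322.0], [639.0, -174.0]] mean [ 646.4 -247.8]
thick [[583.0, -422.0], [573.0, -462.0], [530.0, -452.0], [545.0, -388.0]] mean [ 557.7 -431.3]
flat [[465.0, -417.0], [461.0, -444.0], [417.0, -465.0], [429.0, -407.0]] mean [ 443.  -433.3]
sand [[433.0, -510.0]] mean [ 432.7 -510.3]
h0 517 485
h1 374 283
t 176 356
t 162 303
t 228 287
t 256 371
f 343 295
f 328 262
f 368 214
f 399 283
side handle [ 517. -304.  200.] [ 522. -186.  200.] thick [ 574. -456.   30.] [ 531. -448.   30.] [ 546. -390.   30.] [ 589. -405.   30.]
```

```bash
python3 -m jog '{"claw":[1,1,1,1,1,1,1,1,1],"xyz":[[0,0,-0.1],[0,0,-0.1],[0,0,-0.1],[0,0,-0.1],[0,0,-0.1],[0,0,-0.1],[0,0,-0.1],[0,0,-0.1],[0,0,0]],"twist":[[0,0,-0.043],[0,0,-0.043],[0,0,-0.043],[0,0,-0.043],[0,0,-0.043],[0,0,-0.043],[0,0,-0.043],[0,0,-0.043],[0,0,0]]}'
python3 -m jog '{"claw":[1,1,1,1,1,1,1,1,1,1,1,1],"xyz":[[0.34,0.22,0],[0.34,0.22,0],[0.34,0.22,0],[0.34,0.22,0],[0.34,0.22,0],[0.34,0.22,0],[0.34,0.22,0],[0.34,0.22,0],[0.34,0.22,0],[0.34,0.22,0],[0,0,0],[0,0,0]],"twist":[[0,0,0],[0,0,0],[0,0,0],[0,0,0],[0,0,0],[0,0,0],[0,0,0],[0,0,0],[0,0,0],[0,0,0],[0,0,0],[0,0,0]]}'; python3 -c "
from h import *
print(readout.read_state())"
```

```text
clock: 2.08
eef_pos: [292.1, -581.2, 312.1]
tool_rot: [3.14, 0.001, 1.545]
force: [0.7, -0.1, -1.0]
width: 85.5
gripper_force: 0.0
clock: 3.58
eef_pos: [519.6, -246.8, 310.9]
tool_rot: [-3.14, 0.001, 1.545]
force: [0.3, -0.9, 0.3]
width: 85.3
gripper_force: 0.0
{'clock': 3.575, 'qpos': array([ 0.60284673,  0.45474327, -0.31690986,  1.61798655,  0.15559191,
        1.09458116,  0.2182415 ]), 'qd': array([ 2.15416540e-02, -3.84843730e-03,  1.05765010e-02, -2.98736311e-04,
        9.73866293e-05,  1.22840486e-03,  6.02604081e-03]), 'tau': array([-1.33071408e+00, -4.72909570e+01, -3.44110139e+00, -2.03171772e+01,
       -1.18751870e-01, -3.11006536e-02, -1.92506437e-02]), 'eef_pos': array([ 519.62517291, -246.76267481,  310.86514532]), 'tool_rot': array([-3.14048344e+00,  5.58495230e-04,  1.54462687e+00]), 'force': array([ 0.34415873, -0.88269978,  0.25149054]), 'torque': array([-0.05171767,  0.00284167,  0.01006594]), 'gripper_force': 0.0, 'width': 85.29028768261475}
```

```bash
python3 -m jog '{"claw":[1,1,1,1,1,1,1,1,1,1,1,1],"xyz":[[0.03,0,0.13],[0,0,0.13],[0,0,0.13],[0,0,0.13],[0,0,0.13],[0,0,0.13],[0,0,0.13],[0,0,0.13],[0,0,0.13],[0,0,0.13],[0,0,0],[0,0,0]],"twist":[[0,0,0],[0,0,0],[0,0,0],[0,0,0],[0,0,0],[0,0,0],[0,0,0],[0,0,0],[0,0,0],[0,0,0],[0,0,0],[0,0,0]]}'
python3 -m jog '{"claw":[0.6,0.4,0.35,0.3,0.3,0.3],"xyz":[[0,0,0],[0,0,0],[0,0,0],[0,0,0],[0,0,0],[0,0,0]],"twist":[[0,0,0],[0,0,0],[0,0,0],[0,0,0],[0,0,0],[0,0,0]]}'
python3 -c "
from h import *
snap('wrist','w1');s=snap('side');c=s['color'][155:305,200:400,::-1]
cv2.imwrite('pics/side1.png',cv2.resize(c,None,fx=4,fy=4,interpolation=cv2.INTER_CUBIC))"
```

```text
clock: 5.08
eef_pos: [520.6, -243.3, 181.5]
tool_rot: [3.141, 0.0, 1.547]
force: [0.4, -0.2, 0.9]
width: 85.5
gripper_force: 0.0
clock: 5.82
eef_pos: [520.2, -243.2, 181.3]
tool_rot: [3.142, 0.0, 1.546]
force: [0.0, 0.1, -0.4]
width: 25.4
gripper_force: 0.0
```

View pics/side1.png

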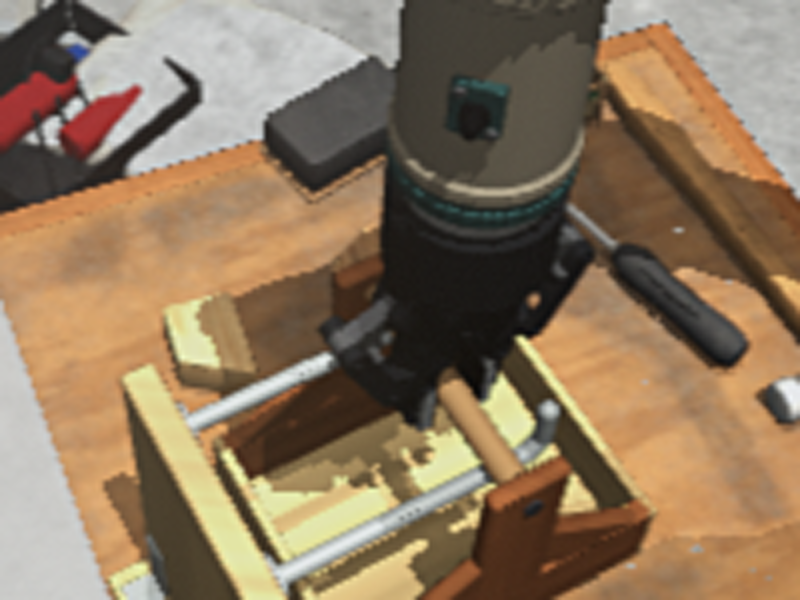

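The fingers straddle the dowel at about (450,390), midway between the hooks, and nothing is touching the stand. I'll close the grip.

```bash
python3 -m jog '{"claw":[0.25,0.2,0.15,0,0,0,0],"xyz":[[0,0,0],[0,0,0],[0,0,0],[0,0,0],[0,0,0],[0,0,0],[0,0,0]],"twist":[[0,0,0],[0,0,0],[0,0,0],[0,0,0],[0,0,0],[0,0,0],[0,0,0]]}'
python3 -m jog '{"claw":[0,0,0,0,0],"xyz":[[0,0,-0.02],[0,0,-0.04],[0,0,-0.04],[0,0,0],[0,0,0]],"twist":[[0,0,0],[0,0,0],[0,0,0],[0,0,0],[0,0,0]]}'
```

```text
clock: 6.8
eef_pos: [520.4, -243.2, 181.5]
tool_rot: [3.141, 0.0, 1.547]
force: [-0.1, 0.6, 3.6]
width: 14.2
gripper_force: 58.4
clock: 7.42
eef_pos: [520.1, -243.2, 191.2]
tool_rot: [-3.141, -0.0, 1.546]
force: [0.7, -0.5, -4.7]
width: 14.2
gripper_force: 58.5
```

```bash
python3 -m jog '{"claw":[0,0,0,0,0,0,0,0,0,0],"xyz":[[0,0,-0.05],[0,0,-0.05],[0,0,-0.05],[0,0,-0.05],[0,0,-0.05],[0,0,-0.05],[0,0,-0.05],[0,0,-0.04],[0,0,0],[0,0,0]],"twist":[[0,0,0],[0,0,0],[0,0,0],[0,0,0],[0,0,0],[0,0,0],[0,0,0],[0,0,0],[0,0,0],[0,0,0]]}'
python3 -c "
from h import *
s=snap('side');c=s['color'][155:305,200:400,::-1]
cv2.imwrite('pics/side2.png',cv2.resize(c,None,fx=4,fy=4,interpolation=cv2.INTER_CUBIC))"
```

```text
clock: 8.68
eef_pos: [520.1, -243.1, 230.2]
tool_rot: [-3.141, -0.0, 1.546]
force: [0.7, 0.4, -4.7]
width: 14.1
gripper_force: 58.7
```

View pics/side2.png

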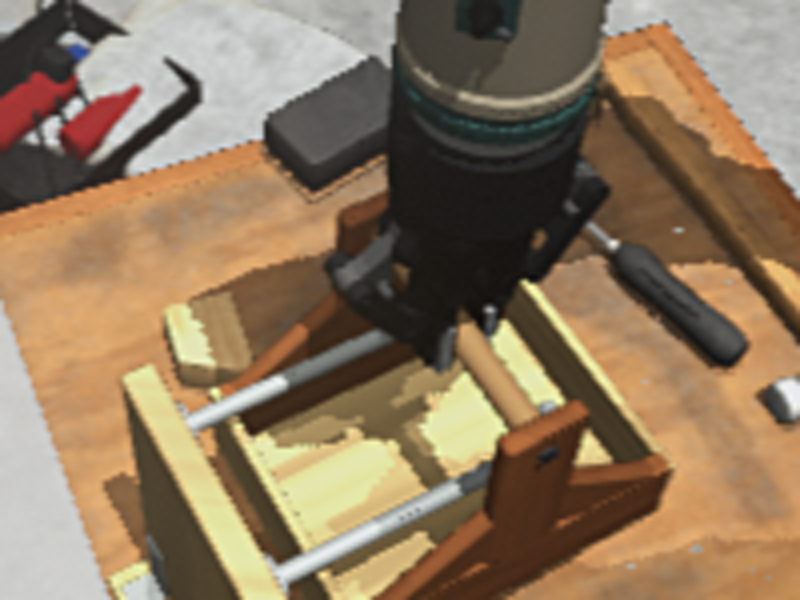

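The tote hangs level and is about 48 mm up, with its handle (460–530, 330–420) above the tips. I'll draw it out along the stand's -x.

```bash
python3 -m jog '{"claw":[0,0,0,0,0,0,0,0,0,0,0,0],"xyz":[[0,-0.05,0],[0,-0.1,0],[0,-0.1,0],[0,-0.1,0],[0,-0.1,0],[0,-0.12,0],[0,-0.12,0],[0,-0.12,0],[0,-0.12,0],[0,-0.12,0],[0,-0.05,0],[0,0,0]],"twist":[[0,0,0],[0,0,0],[0,0,0],[0,0,0],[0,0,0],[0,0,0],[0,0,0],[0,0,0],[0,0,0],[0,0,0],[0,0,0],[0,0,0]]}'
python3 -m jog '{"claw":[0,0,0,0,0,0,0,0,0,0,0,0],"xyz":[[0,0,0],[0,0,0.1],[0,0,0.1],[0,0,0.1],[0,0,0.1],[0,0,0.1],[0,0,0.1],[0,0,0.1],[0,0,0.1],[0,0,0.1],[0,0,0.06],[0,0,0]],"twist":[[0,0,0],[0,0,0],[0,0,0],[0,0,0],[0,0,0],[0,0,0],[0,0,0],[0,0,0],[0,0,0],[0,0,0],[0,0,0],[0,0,0]]}'
```

```text
clock: 10.22
eef_pos: [410.1, -240.7, 230.4]
tool_rot: [3.141, 0.0, 1.546]
force: [0.5, -0.2, -4.4]
width: 13.8
gripper_force: 58.6
clock: 11.72
eef_pos: [410.0, -240.4, 133.9]
tool_rot: [-3.141, -0.0, 1.547]
force: [0.4, -0.1, -5.3]
width: 14.4
gripper_force: 58.6
```

```bash
python3 -m jog '{"claw":[0,0,0,0,0,0],"xyz":[[0,0,0.03],[0,0,0.03],[0,0,0.02],[0,0,0.02],[0,0,0.0],[0,0,0]],"twist":[[0,0,0],[0,0,0],[0,0,0],[0,0,0],[0,0,0],[0,0,0]]}'
python3 -m jog '{"claw":[0,0,0],"xyz":[[0,0,0.02],[0,0,0],[0,0,0]],"twist":[[0,0,0],[0,0,0],[0,0,0]]}'
```

```text
clock: 12.48
eef_pos: [410.3, -240.5, 124.4]
tool_rot: [3.141, 0.0, 1.547]
force: [-0.3, 0.1, -5.8]
width: 13.8
gripper_force: 58.7
clock: 12.85
eef_pos: [410.2, -240.5, 122.3]
tool_rot: [-3.142, -0.0, 1.546]
force: [-0.1, 0.6, -6.0]
width: 14.1
gripper_force: 58.7
```

```bash
for i in 1 2 3; do python3 -m jog '{"claw":[0,0],"xyz":[[0,0,0.01],[0,0,0]],"twist":[[0,0,0],[0,0,0]]}' | egrep 'eef|force: \[' ; done
```

```text
eef_pos: [410.7, -240.6, 121.8]
force: [0.6, 1.2, 2.2]
eef_pos: [410.7, -240.6, 121.7]
force: [-1.9, 1.9, 13.7]
eef_pos: [410.8, -240.6, 121.7]
force: [-5.2, 4.0, 23.9]
```

On the bench. I'll relieve the press, release slowly and rise.

```bash
python3 -m jog '{"claw":[0,0,0.2,0.25,0.3,0.4,0.6,0.8,1,1,1,1],"xyz":[[0,0,-0.02],[0,0,0],[0,0,0],[0,0,0],[0,0,0],[0,0,0],[0,0,0],[0,0,0],[0,0,0],[0,0,0],[0,0,0],[0,0,0]],"twist":[[0,0,0],[0,0,0],[0,0,0],[0,0,0],[0,0,0],[0,0,0],[0,0,0],[0,0,0],[0,0,0],[0,0,0],[0,0,0],[0,0,0]]}'
python3 -m jog '{"claw":[1,1,1,1,1,1,1,1,1],"xyz":[[0,0,-0.1],[0,0,-0.2],[0,0,-0.25],[0,0,-0.25],[0,0,-0.25],[0,0,-0.25],[0,0,-0.2],[0,0,-0.1],[0,0,0]],"twist":[[0,0,0],[0,0,0],[0,0,0],[0,0,0],[0,0,0],[0,0,0],[0,0,0],[0,0,0],[0,0,0]]}'
```

```text
clock: 15.1
eef_pos: [410.3, -240.5, 121.3]
tool_rot: [3.142, 0.0, 1.546]
force: [-0.1, -0.6, 0.5]
width: 85.1
gripper_force: 0.0
clock: 16.23
eef_pos: [410.5, -240.6, 281.9]
tool_rot: [3.14, 0.001, 1.546]
force: [0.7, -0.1, 0.3]
width: 85.6
gripper_force: 0.0
```

```bash
python3 -m jog '{"claw":[1,1,1,1,1,1,1,1,1,1,1],"xyz":[[-0.238,0.19,0],[-0.238,0.19,0],[-0.238,0.19,0],[-0.238,0.19,0],[-0.238,0.19,0],[-0.238,0.19,0],[-0.238,0.19,0],[-0.238,0.19,0],[0,0,0],[0,0,0],[0,0,0]],"twist":[[0,0,0],[0,0,0],[0,0,0],[0,0,0],[0,0,0],[0,0,0],[0,0,0],[0,0,0],[0,0,0.0325],[0,0,0.0325],[0,0,0]]}'
python3 -m jog '{"claw":[1,1,1,1,1,1,1],"xyz":[[0,0,0.3],[0,0,0.3],[0,0,0.3],[0,0,0.3],[0,0,0.3],[0,0,0.22],[0,0,0]],"twist":[[0,0,0],[0,0,0],[0,0,0],[0,0,0],[0,0,0],[0,0,0],[0,0,0]]}'
python3 - <<'E'
from h import *
w=snap('wrist','w2'); print(optics.boxes_of('wrist','thick_offcut'), np.round(ray(w,280,210),2), proj(w,[557.3,-434.6,30]))
t=snap('top'); 
for l in ['tote','flat_offcut']: print(l,optics.boxes_of('top',l)[:2])
E
```

```text
clock: 17.6
eef_pos: [557.2, -434.2, 279.8]
tool_rot: [-3.139, -0.001, 1.344]
force: [-0.4, 0.4, 0.2]
width: 85.4
gripper_force: 0.0
clock: 18.48
eef_pos: [556.0, -433.4, 106.7]
tool_rot: [-3.137, -0.002, 1.344]
force: [-0.2, -0.0, 0.0]
width: 85.6
gripper_force: 0.0
[{'rect': [258.9, 160.4, 58.8, 82.5], 'score': 0.67}] [[ 5.7398e+02 -3.5661e+02  2.4886e+02]
 [-9.0000e-02 -3.1000e-01 -9.5000e-01]] (np.float64(286.3151627284693), np.float64(216.4080366164971))
tote [{'rect': [166.9, 207.4, 66.3, 81.3], 'score': 0.81}]
flat_offcut [{'rect': [302.2, 233.0, 9.2, 10.8], 'score': 0.47}]
```

View pics/w2.png

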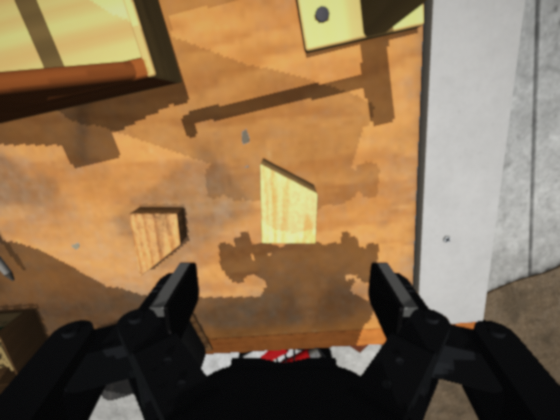

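The wrist view shows the thick offcut at (289,216), square between the fingers. I'll descend and grip it.

```bash
python3 -m jog '{"claw":[1,1,1,1,1,1,1,1],"xyz":[[0,0,0.2],[0,0,0.2],[0,0,0.2],[0,0,0.2],[0,0,0.15],[0,0,0.09],[0,0,0],[0,0,0]],"twist":[[0,0,0],[0,0,0],[0,0,0],[0,0,0],[0,0,0],[0,0,0],[0,0,0],[0,0,0]]}'
python3 -m jog '{"claw":[0.7,0.5,0,0,0,0,0],"xyz":[[0,0,0],[0,0,0],[0,0,0],[0,0,0],[0,0,0],[0,0,0],[0,0,0]],"twist":[[0,0,0],[0,0,0],[0,0,0],[0,0,0],[0,0,0],[0,0,0],[0,0,0]]}'
python3 -m jog '{"claw":[0,0,0,0,0,0,0,0],"xyz":[[0,0,-0.1],[0,0,-0.3],[0,0,-0.45],[0,0,-0.45],[0,0,-0.45],[0,0,-0.4],[0,0,-0.3],[0,0,0]],"twist":[[0,0,0],[0,0,0],[0,0,0],[0,0,0],[0,0,0],[0,0,0],[0,0,0],[0,0,0]]}'
```

```text
clock: 19.73
eef_pos: [558.2, -434.9, 6.1]
tool_rot: [3.14, 0.001, 1.342]
force: [-0.1, -0.7, 0.7]
width: 85.5
gripper_force: 0.0
clock: 20.6
eef_pos: [558.1, -435.0, 6.1]
tool_rot: [3.14, 0.001, 1.342]
force: [-1.1, -0.1, 4.9]
width: 42.7
gripper_force: 63.2
clock: 21.6
eef_pos: [558.8, -435.2, 253.4]
tool_rot: [3.137, 0.002, 1.342]
force: [-0.1, -0.5, -0.2]
width: 42.8
gripper_force: 62.7
```

```bash
python3 -m jog '{"claw":[0,0,0,0,0,0,0,0,0],"xyz":[[0.182,-0.296,0],[0.182,-0.296,0],[0.182,-0.296,0],[0.182,-0.296,0],[0.182,-0.296,0],[0.182,-0.296,0],[0.182,-0.296,0],[0.182,-0.296,0],[0,0,0]],"twist":[[0,0,0],[0,0,0],[0,0,0],[0,0,0],[0,0,0],[0,0,0],[0,0,0],[0,0,0],[0,0,0]]}'
python3 -m jog '{"claw":[0,0,0,0,0,0,0,0,0,0],"xyz":[[0,0,0],[0,0,0],[0,0,0],[0,0,0],[0,0,0],[0,0,0],[0,0,0],[0,0,0],[0,0,0],[0,0,0]],"twist":[[0,0,0.0543],[0,0,0.0543],[0,0,0.0543],[0,0,0.0543],[0,0,0.0543],[0,0,0.0543],[0,0,0.0543],[0,0,0.0543],[0,0,0],[0,0,0]]}'
python3 -c "
from h import *
t=snap('top','t3');b=optics.boxes_of('top','tote')[0]['rect'];print(b)
cv2.imwrite('pics/t3z.png',cv2.resize(t['color'][150:300,130:330,::-1],None,fx=4,fy=4,interpolation=cv2.INTER_CUBIC))
print(readout.read_state()['qpos'])"
```

```text
clock: 22.72
eef_pos: [357.0, -237.0, 249.3]
tool_rot: [-3.137, -0.001, 1.343]
force: [-0.2, -0.1, -0.4]
width: 42.5
gripper_force: 62.6
clock: 23.98
eef_pos: [360.0, -239.2, 249.9]
tool_rot: [-3.141, 0.001, -0.02]
force: [-0.1, 0.5, -0.7]
width: 43.1
gripper_force: 62.6
[166.3, 206.8, 82.8, 85.6]
[ 0.49146852  0.29443248  0.03854338  2.06648752 -0.01592644  0.7812191
 -1.051785  ]
```

View pics/t3z.png

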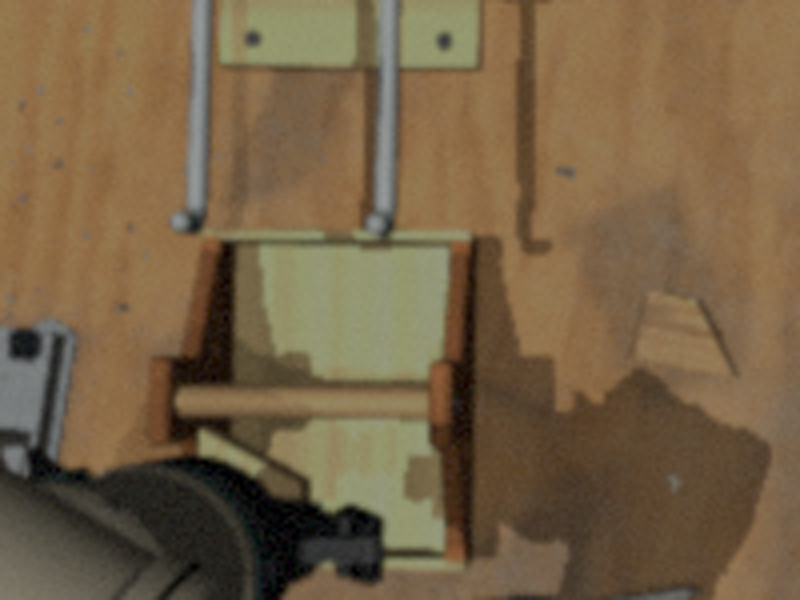

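The tote stands at (190–470, 235–565), with its handle at row ~402. The offcut reaches towards the handle, so I'll verify the handle position and shift outward.

```bash
python3 -c "
from h import *
t=snap('top')
for X,Y,z in [(175,401,140),(435,403,140),(225,238,50),(470,236,50),(465,567,50)]: print(np.round(onz(t,130+X/4-.375,150+Y/4-.375,z)))"
```

```text
[ 410. -177.  140.]
[ 407. -307.  140.]
[ 497. -183.   50.]
[ 496. -318.   50.]
[ 316. -314.   50.]
```

```bash
python3 -m jog '{"claw":[0,0,0,0,0,0,0,0,0,0],"xyz":[[-0.11,0.02,0],[0,0,0.2],[0,0,0.3],[0,0,0.3],[0,0,0.3],[0,0,0.2],[0,0,0.1],[0,0,0.1],[0,0,0.1],[0,0,0]],"twist":[[0,0,0],[0,0,0],[0,0,0],[0,0,0],[0,0,0],[0,0,0],[0,0,0],[0,0,0],[0,0,0],[0,0,0]]}'
python3 -m jog '{"claw":[0,0,0,0,0],"xyz":[[0,0,0.1],[0,0,0.1],[0,0,0.1],[0,0,0.1],[0,0,0]],"twist":[[0,0,0],[0,0,0],[0,0,0],[0,0,0],[0,0,0]]}'
```

```text
clock: 25.38
eef_pos: [348.6, -240.7, 90.0]
tool_rot: [-3.141, 0.001, -0.022]
force: [-0.0, 0.6, -1.3]
width: 42.6
gripper_force: 62.6
clock: 26.0
eef_pos: [347.8, -240.7, 53.5]
tool_rot: [-3.138, 0.007, -0.021]
force: [-0.6, -0.6, -0.2]
width: 43.2
gripper_force: 62.6
```

```bash
python3 -m jog '{"claw":[0.55,0.65,0.75,0.75,0.75],"xyz":[[0,0,0],[0,0,0],[0,0,0],[0,0,0],[0,0,0]],"twist":[[0,0,0],[0,0,0],[0,0,0],[0,0,0],[0,0,0]]}'
python3 -m jog '{"claw":[0.75,0.75,0.75,0.75,0.75,0.75,0.75,0.75],"xyz":[[0,0,-0.1],[0,0,-0.3],[0,0,-0.4],[0,0,-0.4],[0,0,-0.4],[0,0,-0.3],[0,0,-0.1],[0,0,0]],"twist":[[0,0,0],[0,0,0],[0,0,0],[0,0,0],[0,0,0],[0,0,0],[0,0,0],[0,0,0]]}'
```

```text
clock: 26.62
eef_pos: [348.2, -240.9, 54.3]
tool_rot: [-3.139, 0.006, -0.022]
force: [-0.3, -0.0, 0.2]
width: 63.7
gripper_force: 0.0
clock: 27.62
eef_pos: [349.2, -241.5, 254.5]
tool_rot: [-3.14, 0.006, -0.022]
force: [-0.5, -0.2, -0.7]
width: 63.9
gripper_force: 0.0
```

```bash
python3 -m jog '{"claw":[1,1,1,1,1,1,1,1,1],"xyz":[[0,0,0],[0,0,0],[0,0,0],[0,0,0],[0,0,0],[0,0,0],[0,0,0],[0,0,0],[0,0,0]],"twist":[[0,0,-0.0554],[0,0,-0.0554],[0,0,-0.0554],[0,0,-0.0554],[0,0,-0.0554],[0,0,-0.0554],[0,0,-0.0554],[0,0,-0.0554],[0,0,0]]}'
python3 -m jog '{"claw":[1,1,1,1,1,1,1,1,1,1,1,1],"xyz":[[-0.277,0.217,0],[-0.277,0.217,0],[-0.277,0.217,0],[-0.277,0.217,0],[-0.277,0.217,0],[-0.277,0.217,0],[0,0,0.3],[0,0,0.3],[0,0,0.3],[0,0,0.3],[0,0,0.2],[0,0,0]],"twist":[[0,0,0],[0,0,0],[0,0,0],[0,0,0],[0,0,0],[0,0,0],[0,0,0],[0,0,0],[0,0,0],[0,0,0],[0,0,0],[0,0,0]]}'
python3 - <<'E'
from h import *
w=snap('wrist','w4'); print(optics.boxes_of('wrist','flat_offcut'), proj(w,[443.7,-430,19]))
E
```

```text
clock: 28.75
eef_pos: [348.5, -241.0, 252.9]
tool_rot: [-3.132, -0.003, 1.368]
force: [-0.9, -0.0, 0.2]
width: 85.3
gripper_force: 0.0
clock: 30.25
eef_pos: [441.4, -428.6, 110.6]
tool_rot: [-3.13, -0.004, 1.368]
force: [-0.1, 0.0, 0.7]
width: 85.5
gripper_force: 0.0
[{'rect': [264.0, 183.0, 54.5, 67.2], 'score': 0.81}] (np.float64(288.11603374675667), np.float64(210.43326216563284))
```

View pics/w4.png

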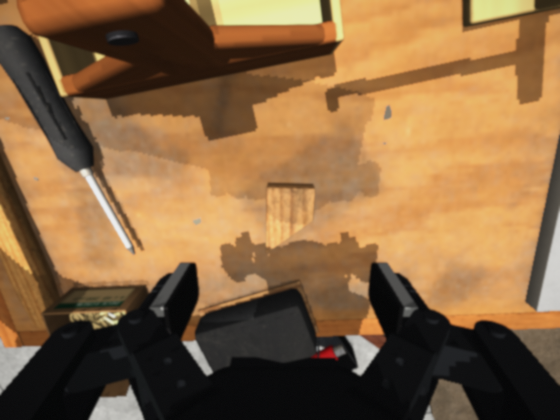

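The flat offcut is at (267–314, 184–248), square between the fingers. I'll shift about 6 mm and 2 mm, then go down.

```bash
python3 -m jog '{"claw":[1,1,1,1,1,1,1,1],"xyz":[[0.06,0.02,0.2],[0,0,0.2],[0,0,0.2],[0,0,0.2],[0,0,0.15],[0,0,0.1],[0,0,0],[0,0,0]],"twist":[[0,0,0],[0,0,0],[0,0,0],[0,0,0],[0,0,0],[0,0,0],[0,0,0],[0,0,0]]}'
python3 -m jog '{"claw":[1,1],"xyz":[[0,0,0.02],[0,0,0]],"twist":[[0,0,0],[0,0,0]]}'
python3 -m jog '{"claw":[0.7,0.5,0,0,0,0,0],"xyz":[[0,0,0],[0,0,0],[0,0,0],[0,0,0],[0,0,0],[0,0,0],[0,0,0]],"twist":[[0,0,0],[0,0,0],[0,0,0],[0,0,0],[0,0,0],[0,0,0],[0,0,0]]}'
```

```text
clock: 31.35
eef_pos: [445.9, -424.4, 8.6]
tool_rot: [-3.136, -0.001, 1.37]
force: [-0.2, 0.3, 0.8]
width: 85.2
gripper_force: 0.0
clock: 31.6
eef_pos: [445.5, -424.3, 6.4]
tool_rot: [-3.135, -0.001, 1.37]
force: [0.0, 0.1, 0.1]
width: 85.4
gripper_force: 0.0
clock: 32.48
eef_pos: [445.8, -424.4, 6.6]
tool_rot: [-3.136, -0.001, 1.37]
force: [-0.9, 0.2, 5.4]
width: 38.1
gripper_force: 61.4
```

```bash
python3 -m jog '{"claw":[0,0,0,0,0,0,0,0],"xyz":[[0,0,-0.1],[0,0,-0.3],[0,0,-0.45],[0,0,-0.45],[0,0,-0.45],[0,0,-0.4],[0,0,-0.3],[0,0,0]],"twist":[[0,0,0],[0,0,0],[0,0,0],[0,0,0],[0,0,0],[0,0,0],[0,0,0],[0,0,0]]}'
python3 -m jog '{"claw":[0,0,0,0,0,0,0],"xyz":[[0.267,-0.219,0],[0.267,-0.219,0],[0.267,-0.219,0],[0.267,-0.219,0],[0.267,-0.219,0],[0.267,-0.219,0],[0,0,0]],"twist":[[0,0,0],[0,0,0],[0,0,0],[0,0,0],[0,0,0],[0,0,0],[0,0,0]]}'
python3 -m jog '{"claw":[0,0,0,0,0,0,0,0,0,0,0,0],"xyz":[[0,0,0],[0,0,0],[0,0,0],[0,0,0],[0,0,0],[0,0,0],[0,0,0],[0,0,0],[0,0,0],[0,0,0],[0,0,0],[0,0,0]],"twist":[[0,0,-0.0557],[0,0,-0.0557],[0,0,-0.0557],[0,0,-0.0557],[0,0,-0.0557],[0,0,-0.0557],[0,0,-0.0557],[0,0,-0.0557],[0,0,-0.0557],[0,0,-0.0557],[0,0,0],[0,0,0]]}'
```

```text
clock: 33.48
eef_pos: [448.0, -425.4, 253.8]
tool_rot: [-3.139, 0.001, 1.37]
force: [0.0, -0.1, -0.0]
width: 38.4
gripper_force: 60.8
clock: 34.35
eef_pos: [347.8, -239.3, 251.4]
tool_rot: [-3.131, -0.002, 1.373]
force: [0.2, -0.8, 0.7]
width: 38.1
gripper_force: 60.8
clock: 35.85
eef_pos: [350.0, -241.9, 251.9]
tool_rot: [3.139, -0.007, 3.117]
force: [-1.0, 0.8, -0.2]
width: 38.4
gripper_force: 60.8
```

```bash
python3 -m jog '{"claw":[0,0,0,0,0,0,0,0,0,0],"xyz":[[0,0,0.2],[0,0,0.3],[0,0,0.3],[0,0,0.3],[0,0,0.2],[0,0,0.15],[0,0,0.15],[0,0,0.1],[0,0,0.1],[0,0,0]],"twist":[[0,0,0],[0,0,0],[0,0,0],[0,0,0],[0,0,0],[0,0,0],[0,0,0],[0,0,0],[0,0,0],[0,0,0]]}'
python3 -m jog '{"claw":[0,0.55,0.65,0.75,0.75,0.75],"xyz":[[0,0,0.08],[0,0,0],[0,0,0],[0,0,0],[0,0,0],[0,0,0]],"twist":[[0,0,0],[0,0,0],[0,0,0],[0,0,0],[0,0,0],[0,0,0]]}'
python3 -m jog '{"claw":[0.75,0.75,0.75,0.75,0.75,0.75,0.75,0.75],"xyz":[[0,0,-0.1],[0,0,-0.3],[0,0,-0.4],[0,0,-0.4],[0,0,-0.4],[0,0,-0.4],[0,0,-0.2],[0,0,0]],"twist":[[0,0,0],[0,0,0],[0,0,0],[0,0,0],[0,0,0],[0,0,0],[0,0,0],[0,0,0]]}'
python3 -m jog '{"claw":[1,1,1,1,1,1,1,1],"xyz":[[0,0.4,0],[0,0.4,0],[0,0.4,0],[0,0.4,0],[0,0.4,0],[0,0.4,0],[0,0,0],[0,0,0]],"twist":[[0,0,0],[0,0,0],[0,0,0],[0,0,0],[0,0,0],[0,0,0],[0,0,0],[0,0,0]]}'
python3 -c "
from h import *
t=snap('top')
a=cv2.resize(t['color'][180:300,140:390,::-1],None,fx=3,fy=3)
cv2.imwrite('pics/t5.png',a)"
```

```text
clock: 37.1
eef_pos: [348.8, -241.1, 71.8]
tool_rot: [3.139, -0.007, 3.12]
force: [0.3, 0.4, 0.7]
width: 38.2
gripper_force: 60.8
clock: 37.85
eef_pos: [348.9, -241.2, 64.3]
tool_rot: [3.139, -0.006, 3.12]
force: [0.2, -0.4, -0.1]
width: 64.1
gripper_force: 0.0
clock: 38.85
eef_pos: [350.9, -241.8, 285.7]
tool_rot: [3.141, -0.004, 3.12]
force: [0.1, -0.1, 0.6]
width: 64.5
gripper_force: 0.0
clock: 39.85
eef_pos: [354.8, -2.3, 284.2]
tool_rot: [3.14, -0.008, 3.12]
force: [0.3, -0.2, -0.3]
width: 85.4
gripper_force: 0.0
```

View pics/t5.png

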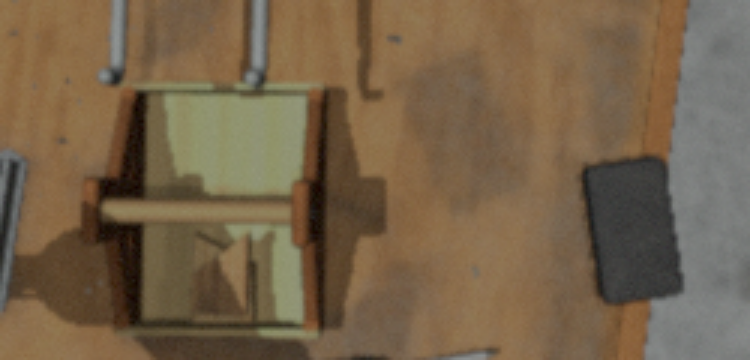

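The tote stands flat with both offcuts stacked inside at about (225,275). The sanding block is undisturbed at (635,230) and the gripper is clear. I'll hand in the job.

```bash
python3 -c "
from h import *
print(order.finish_job())"
```

```text
the job is handed in; nothing more can be done
None
```

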